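# Open the transport pot and load the full sample jar

## Robot

A 6-joint arm with a two-finger parallel gripper is mounted at the origin on a cart in front of the work surface, level with it; the furniture and walls round the work are solid. World frame = base frame: x ahead of the robot, y to its left, z up, the work surface at z = 0. Lengths are in mm, angles in rad, forces in N, time in s.
With the tool pointing down it reaches from about 275 to 1000 mm from the base axis. Payload 8.4 kg.
Tool frame: the origin (TCP) lies between the finger pads; the fingertips stand 22 mm ahead of it and the grasp point (between the pads) lies 3 mm ahead of it; z points along the fingers, y is the line along which they close (so a half turn about z gives the same grasp; the last joint's range is limited). The gripper opens to 85 mm and grips with 20 to 120 N. Pads are 22 mm wide; open, the fingers measure 114 mm over their backs; the gripper's body (76 mm by 85 mm) begins 54 mm behind the grasp point. The pads swing forward as they close: fully open they stand 13 mm farther back than shut.
Start: joints at [1.259, 0.353, 1.633, -0, 1.155, -0.002], TCP at [190.541, 595.25, 253.281] pointing down, gripper open.
Joint ranges: [-2.63, 2.63], [-0.92, 2.1], [0.06, 2.66], [-1.3, 4.44], [0, 2.69], [-3.02, 3.02]. Speed limits (rad/s): [2.22, 2.22, 2.79, 3.14, 3.14, 3.14].

## Interface

Orientations are given as [roll, pitch, yaw] about the fixed x, y, z axes, in that order (R = Rz(yaw) Ry(pitch) Rx(roll)).
In Python, from rig import r, grab_frame gives the robot as it stands.
- The arm moves only by the shell command python3 -m inch 'ROWS' [FORCE]. ROWS is JSON, a list of rows, each a list of 7 numbers: the turn, a rotation vector about the tool's x, y, z as a fraction of full scale, then the shift along the tool's x, y, z as a fraction of full scale, then the closure, from 0 (fully open) to 1 (shut). In form: [[rx, ry, rz, dx, dy, dz, fingers], ...]. A call has 1 to 8 rows; each row shifts and turns the commanded pose from where the row before left it, along the tool's axes as they then stand; what a row does not reach is not made up. Full scale, the value 1, is 2.5 cm for a shift and pi rad for a turn. A row lasts 1/12 s, in which the tool goes at most 41.7 mm and 7.16 degrees, less where a joint would pass 70% of its speed; a pose out of reach is approached as far as the arm can. A call with a number of a shift or a turn outside -1 to 1 is refused whole. A call with a gripper value outside its range is refused whole. The fingers move at their own pace and stop on an object; FORCE is the grip in N (left out, the last holds). Time passes only in rows, so rows that do not move let the fingers close. It gives the time, the measured TCP pose, the force, the opening and the grip force at its end, in the units of the state.
- r.sense(): the state, without advancing time (a new reading comes with each control period).
- grab_frame(name): name is "side" or "top"; returns a dict with "pixels" (480x640x3 uint8, red, green, blue), "z_map" (480x640 float32, mm along the optical axis (not along the pixel's ray), 0 where there is no reading), "vertical_fov" (degrees; the focal length in pixels is half the picture's height over the tangent of half this angle, whatever the lens; pixels are square), "cx", "cy" (the principal point, pixels), "dist" ([k1, k2, p1, p2, k3] as OpenCV has them; the pictures are not rectified), "cam_to_world" (4x4, takes a point from camera to world coordinates). Camera axes: x right, y down, z forward; pixel columns grow to the right and rows downward; lengths in mm; the calibration is good to about 2 mm. A picture is of the moment at which its call begins.
- r.sign_off(): hands the job in; it is judged then, once.
The state is a dict: "clock": time; "qpos": joint angles; "qvel": joint speeds; "joint_efforts": joint torques, N m; "eef_pos": TCP position; "tcp_rot": TCP orientation; "contact_force": force on the tool from outside, world axes, zero at the start; "wrist_torque": the same for the moment, N m; "opening": opening from 0.0 (shut) to 1.0 (fully open); "grasp_force": force on a finger pad.
Only numpy, scipy, OpenCV 4.12 (cv2) and the standard library are available. Lean on these libraries where they do the work, as an engineer would, in place of code of your own. Each camera call takes 0.05 s, during which the arm holds its last target. There are 200 camera calls.

## Task

Unscrew the red cap from the grey transport pot, turn by turn, lift it off and stand it upright, open side down, on the green mat. Some of the closed sample jars are full and some are empty, which only their weight tells: stand one full jar upright in the well of the pot, so that the sprung floor there sinks under it, and stand all the other jars upright on the white sheet. Leave the other things on the counter where they are.

Things in the scene. Friction and masses are not known exactly. Their poses are not given: they have to be found in the camera images.
- pot: low grey transport pot, fixed, 112 mm across the foot. Origin: centre of its underside on the counter, z up. Base 25 mm high; on it a neck 77 mm across (85 over the thread), rim 65 mm above the counter. Coarse right-hand three-start thread outside the neck, 28.5 mm of rise per turn, about 1 mm of play.
- pot_well (a point): point on the axis of the round well in the pot's neck, 33 mm above the counter, where the sunk floor lies; z up. The well is 67 mm across, open at the top. Its steel floor is sprung: unloaded 41 mm above the counter; 1.5 N do not move it, 3 N and more sink it 8 mm to its stop, so a full jar in it sticks out 38 mm above the rim, an empty one 46.
- pan (a joint): how far the sprung floor of the well has sunk: 0 up (nothing or an empty jar on it), 0.008 fully down (full jar)
- cap_grip (a point): centre of the hexagonal grip on top of the red screw cap (loose, 0.22 kg). Hexagon: 44 mm across flats, 51 across corners, 30 mm high (15 mm above and below this point; under it the bell spreads out, so fingertips must stay above that); its flats face along the cap's x axis and every 60 degrees from it. The cap's lower edge is 101 mm below.
- cap: the red bell cap, 102 mm across, 86 mm high below the grip, open below; origin: centre of its lower edge, axes as the grip. Screwed on, it rises 28.5 mm per turn when turned counter-clockwise seen from above, and is free after about 325 degrees (26 mm up); at 360 to 420 degrees it can be lifted straight up. Its edge must rise over the rim, 65 mm up.
- mat: square green mat, 150 mm by 150 mm, a sheet 1 mm thin, fixed, flat on the counter and soft: what stands on it stands as on the counter (z = 0). Origin: its centre, on the counter; z up.
- sheet: white rectangular sheet with a narrow blue border, 100 mm (its x) by 280 mm (its y), 1 mm thin, fixed, flat on the counter and soft: what stands on it stands as on the counter (z = 0). Origin: its centre, on the counter; z up. Room for three jars side by side along its y.
- jar_1_mid (a point): white sample jar with a yellow lid, one of up to four that look the same; 58 mm across, 70 mm high, one rigid piece. This point is its centre, 35 mm above its underside (its weight sits low); z is its upward axis. None if absent. Full ones weigh 0.39 to 0.53 kg, empty ones 0.07 to 0.14 kg; one or two of each are there. Neither look nor name tells which.
- jar_2_mid (a point): white sample jar with a yellow lid, one of up to four that look the same; 58 mm across, 70 mm high, one rigid piece. This point is its centre, 35 mm above its underside (its weight sits low); z is its upward axis. None if absent. Full ones weigh 0.39 to 0.53 kg, empty ones 0.07 to 0.14 kg; one or two of each are there. Neither look nor name tells which.
- jar_3_mid (a point): white sample jar with a yellow lid, one of up to four that look the same; 58 mm across, 70 mm high, one rigid piece. This point is its centre, 35 mm above its underside (its weight sits low); z is its upward axis. None if absent. Full ones weigh 0.39 to 0.53 kg, empty ones 0.07 to 0.14 kg; one or two of each are there. Neither look nor name tells which.
- jar_4_mid (a point): white sample jar with a yellow lid, one of up to four that look the same; 58 mm across, 70 mm high, one rigid piece. This point is its centre, 35 mm above its underside (its weight sits low); z is its upward axis. None if absent. Full ones weigh 0.39 to 0.53 kg, empty ones 0.07 to 0.14 kg; one or two of each are there. Neither look nor name tells which.
- timer: white countdown timer, 20x62x60 mm, standing at the back; leave it alone. Origin: centre of its underside.
- slide_box: closed blue slide box, 89x100x48 mm, at the back; leave it alone. Origin: centre of its underside.
- tape_roll: roll of beige label tape, 61 mm across, 19 mm high, at the back; leave it alone. Origin: centre of its underside.
- sticky_notes: block of yellow sticky notes, 70x74x16 mm, at the left; leave it alone. Origin: centre of its underside.
- calculator: black calculator, 112x66x14 mm, at the right; leave it alone. Origin: centre of its underside.
- marker_black: white marker pen with a black cap, 16x126x16 mm, lying at the right; leave it alone. Origin: centre of its underside.
Things that resemble listed ones, but are neither listed nor needed, are in the scene too. Leave any purple look-alike of the part that bears jar_3_mid alone.

How it is judged (in metres and radians):
On the way, in this order (a step that is already met when the one before it is completed fails the run):
1. the cap is unscrewed and lifted clear of the pot's neck (z of cap in the frame of pot above 0.067 m), for 0.1 s.
2. the cap stands on the mat, let go (horizontal distance between cap and mat below 0.045 m and z of cap in the frame of mat below 0.006 m and angle between cap_grip's own z axis and vertical below 0.1 rad and contact force between cap and the fingers below 0.1 N and linear speed of cap below 0.02 m/s), for 0.2 s.
At the end, for the whole second after the job is handed in: cap upright on the mat, axis within 45 mm of its centre; one full jar upright in the well, the sprung floor sunk under it (jar's centre under 39 mm above the sunk floor, within 9 mm of the axis); every other jar upright on the sheet, its axis 10 mm or more inside the edge; all at rest (horizontal distance between cap and mat below 0.045 m and z of cap in the frame of mat below 0.006 m and angle between cap_grip's own z axis and vertical below 0.1 rad and ((horizontal distance between jar_1_mid and pot_well below 0.009 m and z of jar_1_mid in the frame of pot_well below 0.039 m and angle between jar_1_mid's own z axis and vertical below 0.12 rad) or (horizontal distance between jar_2_mid and pot_well below 0.009 m and z of jar_2_mid in the frame of pot_well below 0.039 m and angle between jar_2_mid's own z axis and vertical below 0.12 rad) or (horizontal distance between jar_3_mid and pot_well below 0.009 m and z of jar_3_mid in the frame of pot_well below 0.039 m and angle between jar_3_mid's own z axis and vertical below 0.12 rad) or (horizontal distance between jar_4_mid and pot_well below 0.009 m and z of jar_4_mid in the frame of pot_well below 0.039 m and angle between jar_4_mid's own z axis and vertical below 0.12 rad)) and ((x of jar_1_mid in the frame of sheet between -0.04 and 0.04 m and y of jar_1_mid in the frame of sheet between -0.13 and 0.13 m and z of jar_1_mid in the frame of sheet below 0.039 m and angle between jar_1_mid's own z axis and vertical below 0.1 rad) or (horizontal distance between jar_1_mid and pot_well below 0.009 m and z of jar_1_mid in the frame of pot_well below 0.039 m and angle between jar_1_mid's own z axis and vertical below 0.12 rad)) and ((x of jar_2_mid in the frame of sheet between -0.04 and 0.04 m and y of jar_2_mid in the frame of sheet between -0.13 and 0.13 m and z of jar_2_mid in the frame of sheet below 0.039 m and angle between jar_2_mid's own z axis and vertical below 0.1 rad) or (horizontal distance between jar_2_mid and pot_well below 0.009 m and z of jar_2_mid in the frame of pot_well below 0.039 m and angle between jar_2_mid's own z axis and vertical below 0.12 rad)) and ((x of jar_3_mid in the frame of sheet between -0.04 and 0.04 m and y of jar_3_mid in the frame of sheet between -0.13 and 0.13 m and z of jar_3_mid in the frame of sheet below 0.039 m and angle between jar_3_mid's own z axis and vertical below 0.1 rad) or (horizontal distance between jar_3_mid and pot_well below 0.009 m and z of jar_3_mid in the frame of pot_well below 0.039 m and angle between jar_3_mid's own z axis and vertical below 0.12 rad)) and ((x of jar_4_mid in the frame of sheet between -0.04 and 0.04 m and y of jar_4_mid in the frame of sheet between -0.13 and 0.13 m and z of jar_4_mid in the frame of sheet below 0.039 m and angle between jar_4_mid's own z axis and vertical below 0.1 rad) or (horizontal distance between jar_4_mid and pot_well below 0.009 m and z of jar_4_mid in the frame of pot_well below 0.039 m and angle between jar_4_mid's own z axis and vertical below 0.12 rad)) and linear speed of each of jar_1, jar_2, jar_3, jar_4, cap below 0.02 m/s); the robot touches nothing.
It fails at once if another thing on the counter is moved more than 30 mm (distance of any of timer, slide_box, tape_roll, sticky_notes, calculator, marker_black from where it was at the start of the episode above 0.03 m).
Of jar_1, jar_2, jar_3, jar_4 only 3 to 4 are there at a start; the rules pass over those that are not, and their reading is None.
At some moment in a run one of jar_1, jar_2, jar_3, jar_4 may be knocked a few centimetres aside while the robot is not near it.
It also fails if it takes over 210 s, if anything falls off the work surface, if the arm or the gripper's body presses on something with over 40 N, if the wrist force passes 120 N, or if a joint passes its speed limit or range.

## Working session

There is one attempt and no reset: what is moved stays moved. The work goes in short steps, Python scripts to look and compute and a shell command to move; the robot and the scene stay as the last step left them, time stands still between calls to the robot, and variables do not carry over. Pictures are saved under pics/ and viewed, at most 14 in all, crops included, and the job is handed in when it is done.

```bash
ls; mkdir -p pics
python3 - <<'E'
from rig import r, grab_frame
import cv2,numpy as np
for n in("top","side"):
    f=grab_frame(n); cv2.imwrite(f"pics/{n}0.png",f["pixels"][:,:,::-1]); np.savez(f"{n}0.npz",**f)
    print(n,f["vertical_fov"],f["cx"],f["cy"],f["dist"],np.round(f["cam_to_world"],3).tolist())
print(r.sense())
E
```

```text
pics
top 43.931747858018284 316.25726243976686 227.71516572575007 [-0.12286232  0.          0.          0.          0.        ] [[0.008, -0.998, 0.06, 502.687], [-1.0, -0.009, -0.023, -202.021], [0.023, -0.06, -0.998, 1472.214], [0.0, 0.0, 0.0, 1.0]]
side 42.536997562918 308.6628391913704 236.97517378111948 [-0.04492528  0.          0.          0.          0.        ] [[0.908, -0.199, 0.368, 88.756], [-0.417, -0.483, 0.77, -1240.16], [0.024, -0.853, -0.522, 817.215], [0.0, 0.0, 0.0, 1.0]]
{'clock': 0.1, 'qpos': array([ 1.25856223e+00,  3.53601522e-01,  1.63404904e+00, -1.67371855e-05,
        1.15521277e+00, -2.38726882e-03]), 'qvel': array([-0.00160322, -0.00156458, -0.00188694,  0.00090952,  0.00110905,
        0.00051303]), 'joint_efforts': array([ 7.97051980e-04, -6.06361485e+01, -3.42817569e+01,  1.11679890e-05,
        4.13070884e-03, -2.87784580e-06]), 'eef_pos': array([190.44503023, 594.858975  , 252.62719372]), 'tcp_rot': array([-3.14032194e+00,  1.22704451e-05,  2.83175260e+00]), 'contact_force': array([-0.05880977,  0.18901262,  0.63687693]), 'wrist_torque': array([-0.04232993, -0.02638462,  0.00521467]), 'grasp_force': 0.0, 'opening': 0.9995886088848276}
```

View pics/top0.png

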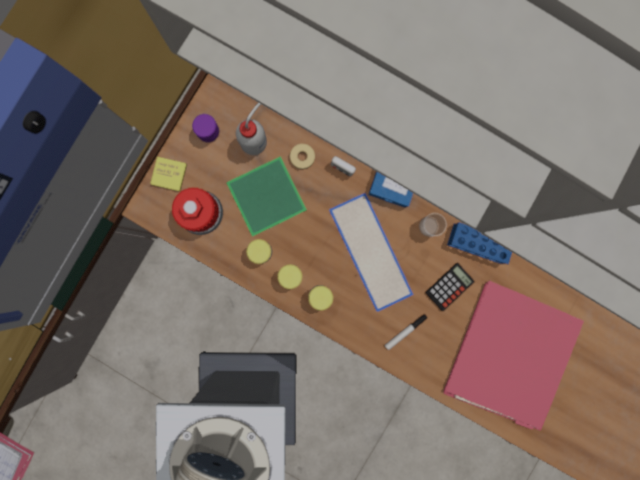

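View pics/side0.png

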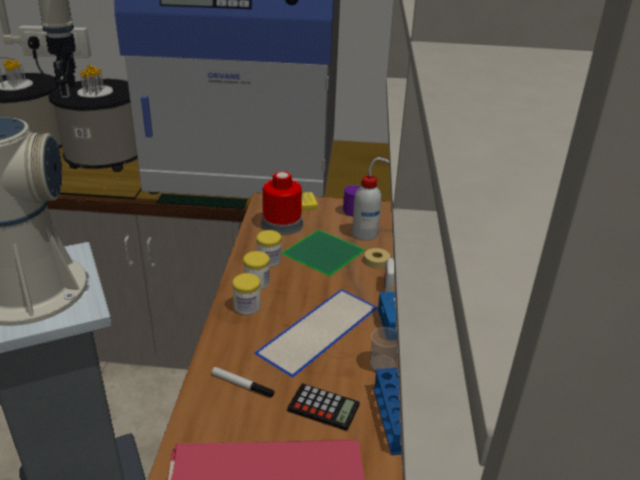

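Top view: the red cap on its grey pot is at (192,208), and the mat at (266,196). The sheet is at (370,251), and the yellow-lidded jars are at (259,252), (290,277) and (320,298).

What could be confused:
- **Cap:** the wash bottle's red top at (250,135).
- **Jars:** the purple jar at (205,127) and the clear beaker at (432,226).

I choose the red bell at (192,208) and the three yellow-lidded jars. Next I'll measure them and make a close crop.

```bash
cat > h.py <<'E'
import numpy as np,cv2
from rig import r,grab_frame
def prep(f):
    h=f["pixels"].shape[0]; F=h/2/np.tan(np.radians(float(f["vertical_fov"]))/2)
    K=np.array([[F,0,float(f["cx"])],[0,F,float(f["cy"])],[0,0,1]]); return K,np.array(f["dist"]),np.array(f["cam_to_world"])
def cloud(f):
    K,D,T=prep(f); v,u=np.mgrid[:480,:640]
    p=cv2.undistortPoints(np.stack([u,v],-1).reshape(-1,1,2).astype(float),K,D).reshape(480,640,2)
    z=np.array(f["z_map"],float)[...,None]
    P=np.concatenate([p*z,z],-1)@T[:3,:3].T+T[:3,3]; P[z[...,0]==0]=np.nan; return P
def masks(f):
    h=cv2.cvtColor(f["pixels"],cv2.COLOR_RGB2HSV).astype(int); H,S,V=h[...,0],h[...,1],h[...,2]
    return dict(red=((H<6)|(H>174))&(S>180)&(V>90),yel=(H>22)&(H<35)&(S>80)&(V>110),green=(H>60)&(H<85)&(S>100),blue=(H>105)&(H<125)&(S>120))
def blobs(m,lo=60):
    n,l,s,c=cv2.connectedComponentsWithStats(m.astype(np.uint8)); return [(l==i,c[i],s[i,4]) for i in range(1,n) if s[i,4]>lo]
def circ(xy):
    (a,b),rad=cv2.minEnclosingCircle(xy.astype(np.float32)); return a,b,rad
E
python3 - <<'E'
from h import *
for n in("top","side"):
    f=dict(np.load(n+"0.npz")); P=cloud(f)
    for k,m in masks(f).items():
        for b,c,s in blobs(m):
            q=P[b]; q=q[~np.isnan(q[:,0])]
            if len(q)<20: continue
            zt=np.percentile(q[:,2],97); t=q[q[:,2]>zt-6]
            print(n,k,np.round(c),s,"ztop %.0f med %.0f"%(zt,np.median(q[:,2])),"topc",np.round(circ(t[:,:2])),"mean",np.round(t.mean(0)), "rect",[np.round(x,1) for x in cv2.minAreaRect(q[:,:2].astype(np.float32))])
f=dict(np.load("top0.npz"));P=cloud(f)
print("shelf z", [np.round(P[v,u]) for v,u in((70,250),(100,350),(170,480),(200,440),(135,250))])
a=cv2.resize(cv2.imread("pics/top0.png")[165:250,150:250],None,fx=5,fy=5,interpolation=cv2.INTER_CUBIC)
b=cv2.resize(cv2.imread("pics/side0.png")[160:245,240:310],None,fx=5,fy=5,interpolation=cv2.INTER_CUBIC)
im=np.hstack([a,b])[:, :800];cv2.imwrite("pics/crop0.png",im)
E
```

```text
top red [193. 210.] 634 ztop 140 med 112 topc [628.  49.  23.] mean [622.  41. 141.] rect [array([625.4,  49.6]), array([94.7, 95.5]), np.float64(62.8)]
top yel [168. 174.] 890 ztop 22 med 17 topc [722. 132.  49.] mean [720. 133.  19.] rect [array([723. , 134.2]), array([80.6, 74.3]), np.float64(77.6)]
top yel [258. 251.] 471 ztop 76 med 70 topc [531. -99.  29.] mean [531. -98.  72.] rect [array([529. , -96.6]), array([55.8, 60.5]), np.float64(46.5)]
top yel [289. 276.] 466 ztop 76 med 70 topc [ 473. -173.   28.] mean [ 473. -173.   72.] rect [array([ 470.1, -170.9]), array([57. , 56.8]), np.float64(0.6)]
top yel [320. 298.] 473 ztop 76 med 70 topc [ 423. -245.   28.] mean [ 422. -245.   73.] rect [array([ 422.7, -245.3]), array([55.9, 55.2]), np.float64(7.1)]
top green [266. 196.] 3430 ztop 8 med 2 topc [ 669. -109.  100.] mean [ 668. -110.    4.] rect [array([ 669.4, -109.6]), array([147. , 146.6]), np.float64(26.6)]
top blue [477. 244.] 1210 ztop 56 med 48 topc [ 554. -637.   76.] mean [ 552. -628.   52.] rect [array([ 554.9, -638.7]), array([150.2,  57. ]), np.float64(70.6)]
side
[... 1665 characters left out ...]
array([ 530. , -371.6]), array([280.6, 102.1]), np.float64(25.6)]
side blue [390. 394.] 630 ztop 52 med 49 topc [ 546. -637.   76.] mean [ 548. -619.   50.] rect [array([ 540.8, -634.7]), array([152.3,  40.3]), np.float64(65.5)]
side blue [382. 411.] 76 ztop 49 med 5 topc [ 517. -666.    5.] mean [ 517. -668.   49.] rect [array([ 534.4, -628.7]), array([92.7, 10.8]), np.float64(71.3)]
side blue [392. 441.] 111 ztop 49 med 7 topc [ 507. -698.    4.] mean [ 508. -697.   49.] rect [array([ 519.6, -679.6]), array([55.2, 14.6]), np.float64(72.3)]
shelf z [array([869., -99., 367.]), array([ 742., -270.,  620.]), array([ 641., -461.,  620.]), array([ 624., -461.,  364.]), array([787., -83., 162.])]
```

View pics/crop0.png

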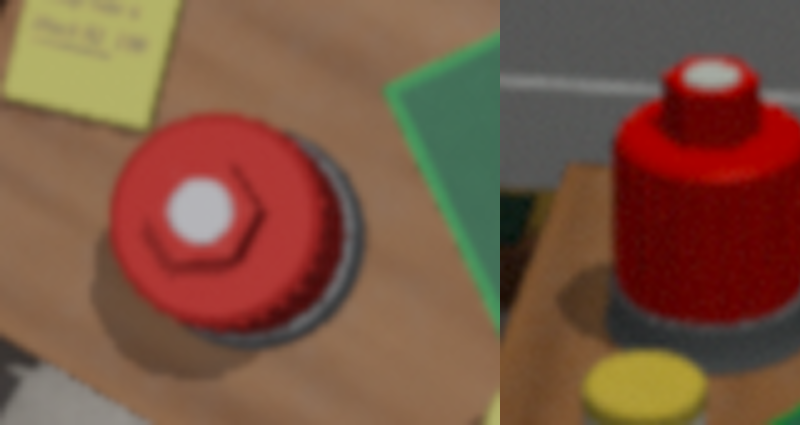

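The crop confirms the choice: a red bell with a hexagonal grip, grip centre near crop (200,212), sitting on the grey foot. One hexagon corner points to image right. I'll now fit the hexagon's centre and yaw, and check the shelf edge.

```bash
cat >> h.py <<'E'
def proj(f,X):
    K,D,T=prep(f); W=np.linalg.inv(T); R=cv2.Rodrigues(W[:3,:3])[0]
    return cv2.projectPoints(np.asarray(X,float),R,W[:3,3],K,D)[0].reshape(-1,2)
E
python3 - <<'E'
from h import *
from scipy.ndimage import map_coordinates as mc
from scipy.optimize import minimize
fs=[dict(np.load(n+"0.npz")) for n in("top","side")]
for f in fs:
    P=cloud(f); m=masks(f)["red"]; m=cv2.dilate(m.astype(np.uint8),np.ones((5,5)))>0
    q=P[m&(np.hypot(P[...,0]-624,P[...,1]-48)<60)]
    t=q[q[:,2]>128]; b=q[(q[:,2]>90)&(q[:,2]<128)]
    print("grip mean",t.mean(0).round(1),"med z",np.median(t[:,2]),circ(t[:,:2]),"bell",circ(b[:,:2]),np.median(b[:,2]))
f=fs[0]; g=f["pixels"].astype(np.float32); 
G=np.max(np.hypot(cv2.Sobel(g,5,1,0),cv2.Sobel(g,5,0,1)),-1)
G=cv2.GaussianBlur(G,(0,0),.7)
def pts(x,y,a,z0):
    c=[(x+25.4*np.cos(a+np.pi/6+k*np.pi/3),y+25.4*np.sin(a+np.pi/6+k*np.pi/3)) for k in range(7)]
    return np.array([[*(np.array(c[k])*(1-s)+np.array(c[k+1])*s),z0] for k in range(6) for s in np.linspace(0,.95,12)])
for z0 in (141,111):
  best=[]
  for a in np.radians(np.arange(-30,30,2)):
    s=max((mc(G,proj(f,pts(x,y,a,z0)).T[::-1],order=1).mean(),x,y) for x in range(612,636,2) for y in range(36,58,2))
    best.append((*np.round(s,1),round(float(np.degrees(a)))))
  print(z0,sorted(best)[::-1][:6])
# shelf edge
P=cloud(f)
for v,u in((62,200),(112,290),(160,380),(205,460)):
    col=[P[k,u] for k in range(v-25,v+40)]
    e=[p for p in col if 300<p[2]<420]
    print(u,np.round(e[-1]) if e else None)
E
```

```text
grip mean [626.1  49.5 141.7] med z 141.90016086975209 (627.854736328125, 52.16629409790039, 25.07584571838379) bell (627.8539428710938, 51.84770584106445, 51.43701171875) 112.02310218395883
grip mean [622.1  42.8 137.4] med z 139.30849059372554 (624.3350219726562, 51.90184783935547, 27.49172019958496) bell (622.8505859375, 49.773948669433594, 52.59345245361328) 110.79176213964871
141 [(np.float64(153.5), np.float64(620.0), np.float64(48.0), 8), (np.float64(153.4), np.float64(620.0), np.float64(48.0), 6), (np.float64(153.4), np.float64(620.0), np.float64(48.0), 4), (np.float64(153.3), np.float64(620.0), np.float64(48.0), 2), (np.float64(153.1), np.float64(620.0), np.float64(48.0), 10), (np.float64(153.0), np.float64(620.0), np.float64(48.0), 0)]
111 [(np.float64(160.9), np.float64(622.0), np.float64(54.0), 4), (np.float64(160.4), np.float64(622.0), np.float64(54.0), 2), (np.float64(160.3), np.float64(622.0), np.float64(54.0), 6), (np.float64(159.7), np.float64(622.0), np.float64(54.0), 8), (np.float64(159.5), np.float64(622.0), np.float64(54.0), 0), (np.float64(159.3), np.float64(622.0), np.float64(54.0), -2)]
200 [878.  -0. 352.]
290 [ 776. -176.  345.]
380 [ 677. -348.  357.]
460 [ 588. -503.  351.]
```

```bash
python3 -m inch '[[0,0,0,-0.298,-0.928,0,0],[0,0,0,-0.298,-0.928,0,0],[0,0,0,-0.298,-0.928,0,0],[0,0,0,-0.298,-0.928,0,0],[0,0,0,-0.298,-0.928,0,0],[0,0,0,-0.298,-0.928,0,0],[0,0,0,-0.298,-0.928,0,0],[0,0,0,-0.298,-0.928,0,0]]' 60
for i in 1 ; do python3 -m inch '[[0,0,0,-0.87,-0.333,0,0],[0,0,0,-0.87,-0.333,0,0],[0,0,0,-0.87,-0.333,0,0],[0,0,0,-0.87,-0.333,0,0],[0,0,0,-0.87,-0.333,0,0],[0,0,0,-0.87,-0.333,0,0],[0,0,0,-0.87,-0.333,0,0],[0,0,0,-0.87,-0.333,0,0]]'; done
```

```text
clock: 0.77
eef_pos: [190.5, 398.9, 253.0]
tcp_rot: [-3.141, -0.0, 2.832]
contact_force: [-0.1, -0.2, 1.3]
opening: 0.998
grasp_force: 0.0
clock: 1.43
eef_pos: [336.7, 282.8, 253.1]
tcp_rot: [-3.141, -0.0, 2.832]
contact_force: [0.1, -0.0, 0.2]
opening: 0.999
grasp_force: 0.0
```

```bash
python3 -m inch '[[0,0,0,-0.87,-0.333,0,0],[0,0,0,-0.87,-0.333,0,0],[0,0,0,-0.87,-0.333,0,0],[0,0,0,-0.87,-0.333,0,0],[0,0,0,-0.87,-0.333,0,0],[0,0,0,-0.87,-0.333,0,0],[0,0,0,-0.87,-0.333,0,0],[0,0,0,-0.87,-0.333,0,0]]' >/dev/null
python3 -m inch '[[0,0,0,-0.87,-0.333,0,0],[0,0,0,-0.87,-0.333,0,0],[0,0,0,-0.87,-0.333,0,0],[0,0,0,-0.87,-0.333,0,0],[0,0,0,-0.87,-0.333,0,0],[0,0,0,-0.87,-0.333,0,0],[0,0,0,-0.87,-0.333,0,0],[0,0,0,-0.87,-0.333,0,0]]'
python3 -m inch '[[0,0,0.0387,0,0,0,0],[0,0,0.0387,0,0,0,0],[0,0,0.0387,0,0,0,0],[0,0,0.0387,0,0,0,0],[0,0,0.0387,0,0,0,0],[0,0,0.0387,0,0,0,0],[0,0,0.0387,0,0,0,0],[0,0,0.0387,0,0,0,0]]'
python3 -c "
from rig import r;print(r.sense()['qpos'])"
```

```text
clock: 2.77
eef_pos: [627.5, 50.0, 252.8]
tcp_rot: [-3.141, -0.001, 2.832]
contact_force: [0.2, 0.1, -0.6]
opening: 1.004
grasp_force: 0.0
clock: 3.43
eef_pos: [626.7, 50.9, 252.9]
tcp_rot: [-3.141, -0.0, 1.853]
contact_force: [-0.0, -0.6, -0.8]
opening: 1.004
grasp_force: 0.0
[ 7.85940289e-02  3.59578594e-01  1.62478574e+00 -1.26946610e-06
  1.15806476e+00 -2.03745207e-01]
```

```bash
python3 -m inch '[[0,0,0.0387,0,0,0.13,0],[0,0,0.0387,0,0,0.13,0],[0,0,0.0387,0,0,0.13,0],[0,0,0.0387,0,0,0.13,0],[0,0,0.0387,0,0,0.13,0],[0,0,0.0387,0,0,0.13,0],[0,0,0.0387,0,0,0.13,0],[0,0,0.0387,0,0,0.13,0]]' >/dev/null
python3 -m inch '[[0,0,0.0387,0,0,0.13,0],[0,0,0.0387,0,0,0.13,0],[0,0,0.0387,0,0,0.13,0],[0,0,0.0387,0,0,0.13,0],[0,0,0.0387,0,0,0.13,0],[0,0,0.0387,0,0,0.13,0],[0,0,0.0387,0,0,0.13,0],[0,0,0.0387,0,0,0.13,0]]' >/dev/null
python3 -m inch '[[0,0,0.0387,0,0,0.13,0],[0,0,0.0387,0,0,0.13,0],[0,0,0.0387,0,0,0.13,0],[0,0,0,0,0,0,0]]'
python3 - <<'E'
from h import *
im=[]
for n,(a,b) in(("top",(150,165)),("side",(235,130))):
    f=grab_frame(n);im.append(cv2.resize(f["pixels"][b:b+110,a:a+100,::-1],None,fx=4,fy=4,interpolation=cv2.INTER_CUBIC))
cv2.imwrite("pics/c1.png",np.hstack(im))
E
```

```text
clock: 5.1
eef_pos: [626.4, 50.8, 190.5]
tcp_rot: [3.141, 0.002, -0.456]
contact_force: [-0.6, -1.0, -0.1]
opening: 1.003
grasp_force: 0.0
```

View pics/c1.png

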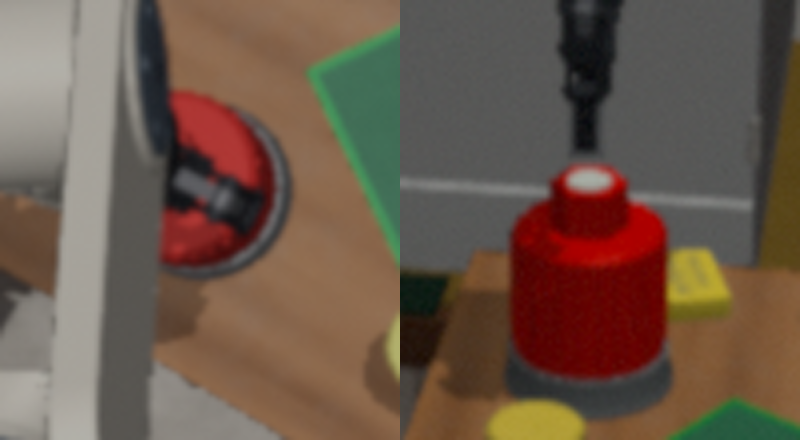

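The picture shows the fingers centred over the grip: side crop, fingers at x≈587 and grip at x≈588. Descending and gripping.

```bash
python3 -m inch '[[0,0,0,0,0,0.54,0],[0,0,0,0,0,0.54,0],[0,0,0,0,0,0.54,0],[0,0,0,0,0,0.54,0],[0,0,0,0,0,0,0]]' 60
python3 -m inch '[[0,0,0,0,0,0,1],[0,0,0,0,0,0,1],[0,0,0,0,0,0,1],[0,0,0,0,0,0,1],[0,0,0,0,0,0,1],[0,0,0,0,0,0,1],[0,0,0,0,0,0,1],[0,0,0,0,0,0,1]]' 60
```

```text
clock: 5.62
eef_pos: [625.4, 50.8, 134.9]
tcp_rot: [3.14, 0.003, -0.448]
contact_force: [0.2, -0.7, -0.4]
opening: 1.001
grasp_force: 0.0
clock: 6.28
eef_pos: [627.8, 50.9, 138.6]
tcp_rot: [-3.141, -0.002, -0.451]
contact_force: [1.7, -0.6, 6.8]
opening: 0.501
grasp_force: 62.1
```

```bash
python3 -c "
from rig import r;s=r.sense();print(s['wrist_torque'],s['qpos'])"
```

```text
[ 0.05268888 -0.08959119  0.04694111] [ 7.85372396e-02  4.82713945e-01  1.71642948e+00 -8.42720961e-05
  9.40278235e-01  2.10009084e+00]
```

```bash
python3 -m inch '[[0,0,-0.039,0,0,-0.1,1],[0,0,-0.039,0,0,-0.0222,1],[0,0,-0.039,0,0,-0.0222,1],[0,0,-0.039,0,0,-0.0222,1],[0,0,-0.039,0,0,-0.0222,1],[0,0,-0.039,0,0,-0.0222,1],[0,0,-0.039,0,0,-0.0222,1],[0,0,-0.039,0,0,-0.0222,1]]' 60
python3 -c "
from rig import r;s=r.sense();print(s['wrist_torque'],s['qpos'])"
```

```text
clock: 6.95
eef_pos: [628.3, 51.7, 144.2]
tcp_rot: [3.141, -0.004, 0.535]
contact_force: [4.3, 4.4, -3.0]
opening: 0.502
grasp_force: 61.8
[ 1.04664625 -1.10918348 -0.118833  ] [0.07907497 0.47601893 1.71264082 0.00172373 0.94965603 1.11408653]
```

```bash
python3 -m inch '[[0,0,-0.039,0,0,-0.0222,1],[0,0,-0.039,0,0,-0.0222,1],[0,0,-0.039,0,0,-0.0222,1],[0,0,-0.039,0,0,-0.0222,1],[0,0,-0.039,0,0,-0.0222,1],[0,0,-0.039,0,0,-0.0222,1],[0,0,-0.039,0,0,-0.0222,1],[0,0,-0.039,0,0,-0.0222,1]]' 60
python3 -m inch '[[0,0,-0.039,0,0,-0.0222,1],[0,0,-0.039,0,0,-0.0222,1],[0,0,-0.039,0,0,-0.0222,1],[0,0,-0.039,0,0,-0.0222,1],[0,0,-0.039,0,0,-0.0222,1],[0,0,-0.039,0,0,-0.0222,1],[0,0,-0.039,0,0,-0.0222,1],[0,0,-0.039,0,0,-0.0222,1]]' 60
```

```text
clock: 7.62
eef_pos: [626.9, 51.7, 148.1]
tcp_rot: [-3.141, -0.001, 1.515]
contact_force: [3.5, 2.0, -3.0]
opening: 0.507
grasp_force: 61.6
clock: 8.28
eef_pos: [627.9, 52.3, 153.0]
tcp_rot: [3.138, 0.0, 2.495]
contact_force: [4.0, 6.7, -2.4]
opening: 0.499
grasp_force: 61.8
```

```bash
python3 -m inch '[[0,0,-0.039,0,0,-0.0222,1],[0,0,-0.039,0,0,-0.0222,1],[0,0,-0.039,0,0,-0.0222,1],[0,0,-0.039,0,0,-0.0222,1],[0,0,-0.039,0,0,-0.0222,1],[0,0,-0.039,0,0,-0.0222,1],[0,0,-0.039,0,0,-0.0222,1],[0,0,-0.039,0,0,-0.0222,1]]' 60
python3 -m inch '[[0,0,-0.039,0,0,-0.0222,1],[0,0,-0.039,0,0,-0.0222,1],[0,0,-0.039,0,0,-0.0222,1],[0,0,-0.039,0,0,-0.0222,1],[0,0,-0.039,0,0,-0.0222,1],[0,0,-0.039,0,0,-0.0222,1],[0,0,-0.039,0,0,-0.0222,1],[0,0,0,0,0,0,1]]' 60
python3 -c "
from rig import r;s=r.sense();print(s['wrist_torque'],s['qpos'])"
```

```text
clock: 8.95
eef_pos: [626.7, 52.9, 157.0]
tcp_rot: [3.138, 0.001, -2.808]
contact_force: [-1.0, 8.1, -0.7]
opening: 0.5
grasp_force: 61.9
clock: 9.62
eef_pos: [626.4, 51.2, 161.0]
tcp_rot: [3.14, -0.0, -1.95]
contact_force: [-1.4, 1.2, 0.6]
opening: 0.503
grasp_force: 62.1
[0.24511026 0.39905417 0.12175784] [ 7.89016127e-02  4.55206646e-01  1.70284041e+00  5.09867313e-04
  9.84778091e-01 -2.68387976e+00]
```

```bash
python3 -m inch '[[0,0,0,0,0,0,0],[0,0,0,0,0,0,0],[0,0,0,0,0,0,0],[0,0,0,0,0,0,0],[0,0,0,0,0,-0.04,0],[0,0,0.0385,0,0,0,0],[0,0,0.0385,0,0,0,0],[0,0,0.0385,0,0,0,0]]'
python3 -m inch '[[0,0,0.0385,0,0,0,0],[0,0,0.0385,0,0,0,0],[0,0,0.0385,0,0,0,0],[0,0,0.0385,0,0,0,0],[0,0,0.0385,0,0,0,0],[0,0,0.0385,0,0,0,0],[0,0,0.0385,0,0,0,0],[0,0,0.0385,0,0,0,0]]' >/dev/null
python3 -m inch '[[0,0,0.0385,0,0,0,0],[0,0,0.0385,0,0,0,0],[0,0,0.0385,0,0,0,0],[0,0,0.0385,0,0,0,0],[0,0,0.0385,0,0,0,0],[0,0,0.0385,0,0,0,0],[0,0,0.0385,0,0,0,0],[0,0,0.0385,0,0,0,0]]' >/dev/null
python3 -m inch '[[0,0,0.0385,0,0,0,0],[0,0,0.0385,0,0,0,0],[0,0,0.0385,0,0,0,0],[0,0,0.0385,0,0,0,0],[0,0,0.0385,0,0,0,0],[0,0,0.0385,0,0,0,0],[0,0,0.0385,0,0,0,0],[0,0,0,0,0,0,0]]'
python3 -m inch '[[0,0,0,0,0,0.04,1],[0,0,0,0,0,0,1],[0,0,0,0,0,0,1],[0,0,0,0,0,0,1],[0,0,0,0,0,0,1],[0,0,0,0,0,0,1],[0,0,0,0,0,0,1],[0,0,0,0,0,0,1]]' 60
```

```text
clock: 10.28
eef_pos: [627.1, 50.8, 162.2]
tcp_rot: [-3.141, 0.0, -2.325]
contact_force: [-0.3, 0.1, -0.1]
opening: 0.997
grasp_force: 0.0
clock: 12.28
eef_pos: [627.0, 50.9, 162.2]
tcp_rot: [3.141, -0.0, 1.176]
contact_force: [-0.3, -0.6, 0.7]
opening: 0.998
grasp_force: 0.0
clock: 12.95
eef_pos: [627.1, 50.9, 161.3]
tcp_rot: [3.141, -0.0, 1.183]
contact_force: [-0.6, -1.1, 3.6]
opening: 0.499
grasp_force: 60.8
```

```bash
python3 -m inch '[[0,0,-0.038,0,0,-0.0217,1],[0,0,-0.038,0,0,-0.0217,1],[0,0,-0.038,0,0,-0.0217,1],[0,0,-0.038,0,0,-0.0217,1],[0,0,-0.038,0,0,-0.0217,1],[0,0,-0.038,0,0,-0.0217,1],[0,0,-0.038,0,0,-0.0217,1],[0,0,-0.038,0,0,-0.0217,1]]' 60
python3 -m inch '[[0,0,-0.038,0,0,-0.0217,1],[0,0,-0.038,0,0,-0.0217,1],[0,0,-0.038,0,0,-0.0217,1],[0,0,-0.038,0,0,-0.0217,1],[0,0,-0.038,0,0,-0.0217,1],[0,0,-0.038,0,0,-0.0217,1],[0,0,-0.038,0,0,-0.0217,1],[0,0,-0.038,0,0,-0.0217,1]]' 60
python3 -m inch '[[0,0,-0.038,0,0,-0.0217,1],[0,0,0,0,0,-0.1,1],[0,0,0,0,0,-0.2,1],[0,0,0,0,0,-0.2,1],[0,0,0,0,0,0,1]]' 60
```

```text
clock: 13.62
eef_pos: [627.5, 51.2, 165.8]
tcp_rot: [3.14, 0.0, 2.144]
contact_force: [1.9, 0.5, 0.9]
opening: 0.5
grasp_force: 61.0
clock: 14.28
eef_pos: [628.1, 51.7, 170.3]
tcp_rot: [3.14, 0.003, 3.098]
contact_force: [3.9, 4.0, 1.7]
opening: 0.504
grasp_force: 61.2
clock: 14.7
eef_pos: [627.1, 50.8, 183.5]
tcp_rot: [-3.141, 0.0, -3.071]
contact_force: [0.5, 0.4, -2.0]
opening: 0.502
grasp_force: 62.1
```

```bash
python3 -m inch '[[0,0,0,0,0,-0.4,1],[0,0,0,0,0,-0.4,1],[0,0,0,0,0,-0.4,1],[0,0,0,0,0,0,1]]' 60
python3 -m inch '[[0,0,0,-0.118,-0.815,0,1],[0,0,0,-0.118,-0.815,0,1],[0,0,0,-0.118,-0.815,0,1],[0,0,0,-0.118,-0.815,0,1],[0,0,0,-0.118,-0.815,0,1],[0,0,0,-0.118,-0.815,0,1],[0,0,0,-0.118,-0.815,0,1],[0,0,0,-0.118,-0.815,0,1]]' 60
python3 -m inch '[[0,0,0,0,0,0.6,1],[0,0,0,0,0,0.6,1],[0,0,0,0,0,0.6,1],[0,0,0,0,0,0.6,1],[0,0,0,0,0,0.6,1],[0,0,0,0,0,0.4,1],[0,0,0,0,0,0.2,1],[0,0,0,0,0,0,1]]'
```

```text
clock: 15.03
eef_pos: [628.3, 50.9, 215.8]
tcp_rot: [-3.142, 0.004, -3.071]
contact_force: [0.8, 0.5, -1.7]
opening: 0.506
grasp_force: 62.2
clock: 15.7
eef_pos: [662.1, -111.1, 213.0]
tcp_rot: [-3.142, 0.0, -3.071]
contact_force: [0.6, 0.7, -2.6]
opening: 0.503
grasp_force: 62.1
clock: 16.37
eef_pos: [661.4, -109.9, 121.8]
tcp_rot: [3.141, -0.002, -3.071]
contact_force: [-0.7, 0.9, -1.4]
opening: 0.504
grasp_force: 62.2
```

Bottom edge should be about 8 mm up. Lowering in small steps until contact.

```bash
python3 -m inch '[[0,0,0,0,0,0.08,1],[0,0,0,0,0,0.08,1],[0,0,0,0,0,0.08,1],[0,0,0,0,0,0,1]]'
python3 -m inch '[[0,0,0,0,0,0.06,1],[0,0,0,0,0,0.06,1],[0,0,0,0,0,0,1]]'
```

```text
clock: 16.7
eef_pos: [662.1, -110.0, 117.0]
tcp_rot: [-3.142, 0.0, -3.071]
contact_force: [-0.3, -0.2, -1.8]
opening: 0.499
grasp_force: 62.2
clock: 16.95
eef_pos: [662.1, -110.1, 113.9]
tcp_rot: [-3.141, 0.0, -3.071]
contact_force: [-0.4, 0.8, -2.0]
opening: 0.497
grasp_force: 62.1
```

```bash
python3 -m inch '[[0,0,0,0,0,0.05,1],[0,0,0,0,0,0.05,1],[0,0,0,0,0,0,1]]'
python3 -m inch '[[0,0,0,0,0,0.04,1],[0,0,0,0,0,0,1]]'
```

```text
clock: 17.2
eef_pos: [662.2, -110.2, 113.7]
tcp_rot: [-3.141, 0.001, -3.071]
contact_force: [-6.8, 0.3, 17.5]
opening: 0.5
grasp_force: 64.4
clock: 17.37
eef_pos: [662.3, -110.2, 113.6]
tcp_rot: [-3.141, 0.001, -3.071]
contact_force: [-9.8, 0.6, 24.0]
opening: 0.499
grasp_force: 65.4
```

```bash
python3 -m inch '[[0,0,0,0,0,-0.13,1],[0,0,0,0,0,0,0],[0,0,0,0,0,0,0],[0,0,0,0,0,0,0],[0,0,0,0,0,0,0],[0,0,0,0,0,0,0]]'
python3 -m inch '[[0,0,0,0,0,-0.5,0],[0,0,0,0,0,-1,0],[0,0,0,0,0,-1,0],[0,0,0,0,0,-1,0],[0,0,0.038,0,0,-1,0],[0,0,0.038,0,0,-0.5,0],[0,0,0.038,0,0,0,0],[0,0,0.038,0,0,0,0]]'
python3 -m inch '[[0,0,0.038,0,0,0,0],[0,0,0.038,0,0,0,0],[0,0,0.038,0,0,0,0],[0,0,0.038,0,0,0,0],[0,0,0.038,0,0,0,0],[0,0,0.038,0,0,0,0],[0,0,0.038,0,0,0,0],[0,0,0.038,0,0,0,0]]' >/dev/null
python3 -m inch '[[0,0,0.038,0,0,0,0],[0,0,0.038,0,0,0,0],[0,0,0.038,0,0,0,0],[0,0,0.038,0,0,0,0],[0,0,0.038,0,0,0,0],[0,0,0.038,0,0,0,0],[0,0,0.038,0,0,0,0],[0,0,0,0,0,0,0]]'
python3 - <<'E'
from h import *
for n in("top","side"):
    f=grab_frame(n); P=cloud(f); cv2.imwrite(f"pics/{n}2.png",f["pixels"][:,:,::-1]); np.savez(n+"2.npz",**f)
    for k in("red","yel"):
        for b,c,s in blobs(masks(f)[k]):
            q=P[b]; q=q[q[:,2]>-20]
            if len(q)<20: continue
            zt=np.percentile(q[:,2],97); t=q[(q[:,2]>zt-6)&(q[:,2]<zt+5)]
            print(n,k,np.round(c),s,"zt %.0f"%zt,np.round(circ(t[:,:2])),np.round(t.mean(0)))
E
```

```text
clock: 17.87
eef_pos: [661.9, -110.0, 113.2]
tcp_rot: [3.142, -0.0, -3.071]
contact_force: [0.5, -0.8, -0.2]
opening: 0.994
grasp_force: 0.0
clock: 18.53
eef_pos: [662.8, -110.2, 241.1]
tcp_rot: [3.141, 0.003, 2.729]
contact_force: [-1.0, -0.4, -1.0]
opening: 1.0
grasp_force: 0.0
clock: 19.87
eef_pos: [662.1, -110.1, 239.4]
tcp_rot: [3.141, -0.0, 0.938]
contact_force: [0.7, -0.2, 0.9]
opening: 1.003
grasp_force: 0.0
top yel [168. 173.] 886 zt 22 [721. 133.  49.] [721. 132.  19.]
top yel [289. 276.] 466 zt 76 [ 473. -173.   28.] [ 471. -174.   73.]
top yel [320. 298.] 473 zt 75 [ 423. -245.   28.] [ 423. -246.   72.]
side red [370. 180.] 106 zt 164 [800. -81.  18.] [802. -82. 161.]
side red [325. 236.] 1466 zt 114 [ 659. -115.   24.] [ 656. -124.  114.]
side yel [304. 199.] 332 zt 63 [660.  57.  22.] [661.  64.  65.]
side yel [269. 237.] 301 zt 73 [530. -98.  31.] [ 530. -100.   71.]
side yel [256. 259.] 357 zt 73 [ 471. -172.   31.] [ 471. -175.   70.]
side yel [246. 282.] 402 zt 73 [ 425. -247.   31.] [ 422. -248.   70.]
```

View pics/top2.png

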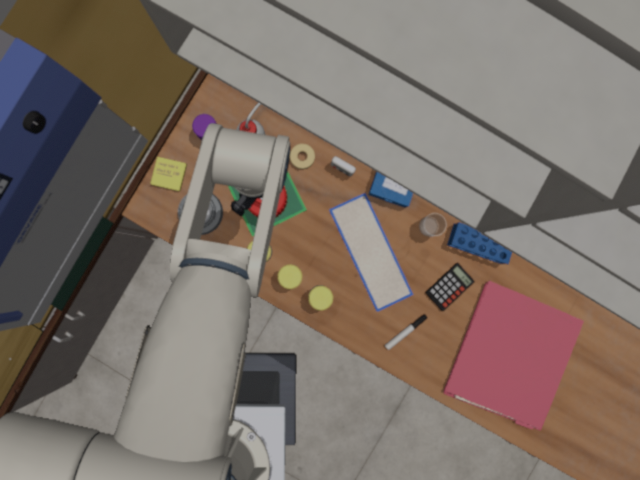

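The cap stands on the mat at about (266,200) in the image, grip top at z 114 mm as it should be. The jars are unmoved. Going to jar A at (531,-99).

```bash
python3 -m inch '[[0,0,0,-0.457,-0.747,0,0],[0,0,0,-0.457,-0.747,0,0],[0,0,0,-0.457,-0.747,0,0],[0,0,0,-0.457,-0.747,0,0],[0,0,0,-0.457,-0.747,0,0],[0,0,0,-0.457,-0.747,0,0],[0,0,0,0,0,0,0]]'
python3 -m inch '[[0,0,0,0,0,1,0],[0,0,0,0,0,1,0],[0,0,0,0,0,1,0],[0,0,0,0,0,1,0],[0,0,0,0,0,1,0],[0,0,0,0,0,1,0],[0,0,0,0,0,1,0],[0,0,0,0,0,0.28,0]]' >/dev/null
python3 -m inch '[[0,0,0,0,0,0,1],[0,0,0,0,0,0,1],[0,0,0,0,0,0,1],[0,0,0,0,0,0,1],[0,0,0,0,0,0,1],[0,0,0,0,0,0,1],[0,0,0,0,0,0,1],[0,0,0,0,0,0,1]]' 40
python3 -m inch '[[0,0,0,0,0,-0.2,1],[0,0,0,0,0,-0.4,1],[0,0,0,0,0,-0.6,1],[0,0,0,0,0,-1,1],[0,0,0,0,0,-1,1],[0,0,0,0,0,-0.6,1],[0,0,0,0,0,0,1],[0,0,0,0,0,0,1]]'
python3 -m inch '[[0,0,0,0,0,0,1]]'
```

```text
clock: 20.55
eef_pos: [527.3, -99.4, 238.6]
tcp_rot: [-3.139, 0.001, 0.948]
contact_force: [-0.5, -0.2, 1.0]
opening: 1.0
grasp_force: 0.0
clock: 21.88
eef_pos: [531.6, -99.8, 57.9]
tcp_rot: [3.14, -0.001, 0.944]
contact_force: [-2.6, 2.9, 7.9]
opening: 0.655
grasp_force: 42.5
clock: 22.55
eef_pos: [531.6, -100.0, 152.6]
tcp_rot: [3.139, -0.001, 0.944]
contact_force: [-0.6, -0.6, -4.9]
opening: 0.651
grasp_force: 44.1
clock: 22.63
eef_pos: [530.4, -99.8, 151.0]
tcp_rot: [-3.141, 0.0, 0.944]
contact_force: [-0.4, 0.2, -4.7]
opening: 0.647
grasp_force: 44.1
```

About 4.8 N, so 0.49 kg: jar A is full. Before placing it I'll measure the pot axis.

Run:
```python
from h import *
for n in("top","side"):
    f=grab_frame(n); P=cloud(f); np.savez(n+"3.npz",**f)
    d=np.hypot(P[...,0]-626,P[...,1]-50)
    m=(d<60)&(P[...,2]>58)&(P[...,2]<72); q=P[m]; print(n,len(q),circ(q[:,:2]) if len(q)>5 else 0, cv2.fitEllipse(q[:,:2].astype(np.float32)))
    m=(d<75)&(P[...,2]>18)&(P[...,2]<32); q=P[m]; print(" base",len(q),circ(q[:,:2]))
    m=(d<60)&(P[...,2]>34)&(P[...,2]<48); q=P[m]; print(" floor",len(q),circ(q[:,:2]), q.mean(0))
    if n=="top": 
        c=cv2.resize(f["pixels"][165:255,150:250,::-1],None,fx=6,fy=6,interpolation=cv2.INTER_CUBIC)
        th=np.linspace(0,6.28,120); C=proj(f,np.c_[627+33.5*np.cos(th),51+33.5*np.sin(th),65+0*th])
        for u,v in C: cv2.circle(c,(int((u-150+.5)*6),int((v-165+.5)*6)),1,(0,255,0),-1)
        cv2.imwrite("pics/pot3.png",c)
```

```text
top 270 (627.2476806640625, 51.652347564697266, 41.990299224853516) ((627.5540161132812, 51.76333999633789), (73.41388702392578, 76.19745635986328), 74.33220672607422)
 base 324 (627.9790649414062, 52.392642974853516, 53.142276763916016)
 floor 561 (624.22607421875, 42.15824508666992, 44.26161193847656) [628.11178917  53.51239568  41.44218293]
side 71 (626.0349731445312, 50.337196350097656, 43.41292953491211) ((629.9569091796875, 51.496856689453125), (66.33781433105469, 75.57548522949219), 172.35662841796875)
 base 183 (641.8309326171875, 32.23828887939453, 48.41081237792969)
 floor 99 (638.3466186523438, 38.88972091674805, 40.9249267578125) [637.83362727  29.94660384  41.64434418]
```

View pics/pot3.png

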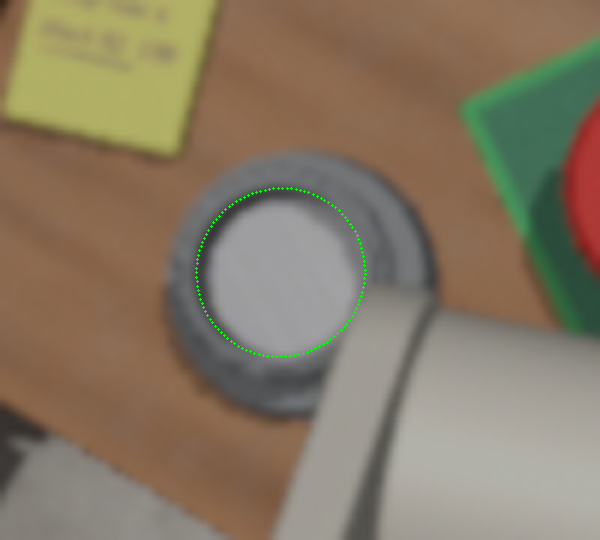

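The well's centre fits (627,51): the projected rim circle at crop (281,272) coincides with the opening. Moving jar A over it.

```bash
python3 -m inch '[[0,0,0,0.893,-0.054,0,1],[0,0,0,0.893,-0.054,0,1],[0,0,0,0.893,-0.054,0,1],[0,0,0,0.893,-0.054,0,1],[0,0,0,0.893,-0.054,0,1],[0,0,0,0.893,-0.054,0,1],[0,0,0,0.893,-0.054,0,1],[0,0,0,0.893,-0.054,0,1]]'
python3 -m inch '[[0,0,0,0,0,0,1],[0,0,0,0,0,0,1]]'
python3 - <<'E'
from h import *
for n in("top","side"):
    f=grab_frame(n); P=cloud(f)
    for b,c,s in blobs(masks(f)["yel"],30):
        q=P[b]; q=q[(np.hypot(q[:,0]-627,q[:,1]-51)<60)&(q[:,2]>110)]
        if len(q)>10: print(n,c,len(q),np.percentile(q[:,2],[5,50,95]),circ(q[:,:2]))
E
```

```text
clock: 23.4
eef_pos: [626.8, 52.1, 149.9]
tcp_rot: [-3.14, 0.002, 0.944]
contact_force: [0.9, -0.9, -4.9]
opening: 0.651
grasp_force: 43.8
clock: 23.57
eef_pos: [626.7, 52.0, 150.0]
tcp_rot: [-3.14, 0.001, 0.946]
contact_force: [-1.0, -1.1, -4.8]
opening: 0.649
grasp_force: 43.6
top [198.         208.49382716] 81 [152.17289725 161.14509937 166.16763266] (622.7513427734375, 32.16273880004883, 18.917739868164062)
side [282.40909091 169.25568182] 174 [157.99075121 160.89946846 163.58766233] (626.845947265625, 49.092071533203125, 31.915084838867188)
```

```bash
python3 -m inch '[[0,0,0,0,0,0.4,1],[0,0,0,0,0,0.4,1],[0,0,0,0,0,0.2,1],[0,0,0,0,0,0.2,1],[0,0,0,0,0,0.12,1],[0,0,0,0,0,0,1]]'
python3 -m inch '[[0,0,0,0,0,0.12,1],[0,0,0,0,0,0.12,1],[0,0,0,0,0,0.12,1],[0,0,0,0,0,0,1]]'
```

```text
clock: 24.17
eef_pos: [626.5, 50.9, 117.6]
tcp_rot: [-3.141, 0.001, 0.944]
contact_force: [-0.4, -0.2, -5.0]
opening: 0.648
grasp_force: 43.7
clock: 24.5
eef_pos: [626.7, 51.2, 109.1]
tcp_rot: [-3.141, 0.0, 0.944]
contact_force: [-0.3, -0.2, -5.0]
opening: 0.65
grasp_force: 43.7
```

In the well at 50 mm without contact. Going on down to the floor.

```bash
python3 -m inch '[[0,0,0,0,0,0.12,1],[0,0,0,0,0,0.12,1],[0,0,0,0,0,0.1,1],[0,0,0,0,0,0,1]]'
python3 -m inch '[[0,0,0,0,0,0.1,1],[0,0,0,0,0,0.1,1],[0,0,0,0,0,0,1]]'
```

```text
clock: 24.83
eef_pos: [626.7, 51.1, 100.4]
tcp_rot: [-3.141, 0.001, 0.944]
contact_force: [0.2, -0.2, -4.8]
opening: 0.649
grasp_force: 43.6
clock: 25.08
eef_pos: [627.2, 51.1, 95.8]
tcp_rot: [3.141, -0.0, 0.944]
contact_force: [-0.2, 1.1, -2.2]
opening: 0.648
grasp_force: 43.7
```

```bash
python3 -m inch '[[0,0,0,0,0,0.08,1],[0,0,0,0,0,0.06,1],[0,0,0,0,0,0,1]]'
python3 -m inch '[[0,0,0,0,0,0,0],[0,0,0,0,0,0,0],[0,0,0,0,0,0,0],[0,0,0,0,0,0,0],[0,0,0,0,0,0,0],[0,0,0,0,0,0,0]]'
python3 -m inch '[[0,0,0,0,0,-0.5,0],[0,0,0,0,0,-1,0],[0,0,0,0,0,-1,0],[0,0,0,0,0,-1,0],[0,0,0,0,0,-0.5,0],[0,0,0,0,0,0,0]]'
python3 - <<'E'
from h import *
for n in("top","side"):
    f=grab_frame(n); P=cloud(f)
    for b,c,s in blobs(masks(f)["yel"],30):
        q=P[b]; t=q[(q[:,2]>55)&(q[:,2]<125)]
        if len(t)>10: z=np.median(t[:,2]);t=t[abs(t[:,2]-z)<6];print(n,c.round(),len(t),z.round(1),np.round(circ(t[:,:2]),1))
E
```

```text
clock: 25.33
eef_pos: [627.2, 51.1, 92.5]
tcp_rot: [3.141, -0.0, 0.944]
contact_force: [-0.1, 0.2, -2.0]
opening: 0.65
grasp_force: 43.7
clock: 25.83
eef_pos: [627.1, 51.2, 92.7]
tcp_rot: [3.141, -0.0, 0.944]
contact_force: [-0.1, 0.4, 0.1]
opening: 0.998
grasp_force: 0.0
clock: 26.33
eef_pos: [629.0, 51.3, 196.6]
tcp_rot: [3.137, -0.004, 0.944]
contact_force: [0.5, -0.4, -0.1]
opening: 1.003
grasp_force: 0.0
top [197. 210.] 268 102.7 [625.7  48.3  27.5]
top [289. 276.] 444 70.2 [ 472.2 -172.4   28.4]
top [320. 298.] 445 70.4 [ 422.8 -245.3   28.8]
side [296. 196.] 191 103.0 [624.2  49.5  27.9]
side [256. 259.] 323 70.1 [ 471.  -171.4   30.9]
side [246. 282.] 377 70.2 [ 423.9 -246.7   30.6]
```

Jar A is in the well with its top at z 103 mm, so the floor is sunk. On to jar B at (472,-173).

```bash
python3 -m inch '[[0,0,0,-0.908,0.02,0,0],[0,0,0,-0.908,0.02,0,0],[0,0,0,-0.908,0.02,0,0],[0,0,0,-0.908,0.02,0,0],[0,0,0,-0.908,0.02,0,0],[0,0,0,-0.908,0.02,0,0],[0,0,0,-0.908,0.02,0,0],[0,0,0,-0.908,0.02,0,0]]' >/dev/null
python3 -m inch '[[0,0,0,-0.908,0.02,0,0],[0,0,0,-0.908,0.02,0,0],[0,0,0,-0.908,0.02,0,0],[0,0,0,-0.908,0.02,0,0],[0,0,0,0,0,0,0],[0,0,0,0,0,0,0]]'
python3 - <<'E'
from h import *
for n in("top","side"):
    f=grab_frame(n); P=cloud(f)
    for b,c,s in blobs(masks(f)["yel"],30):
        q=P[b]; t=q[(q[:,2]>55)&(q[:,2]<125)]
        if len(t)>10: z=np.median(t[:,2]);t=t[abs(t[:,2]-z)<6];print(n,c.round(),len(t),z.round(1),np.round(circ(t[:,:2]),1))
E
```

```text
clock: 27.6
eef_pos: [470.9, -173.3, 191.3]
tcp_rot: [-3.139, 0.001, 0.942]
contact_force: [0.1, 0.2, -0.0]
opening: 1.002
grasp_force: 0.0
top [193. 209.] 454 103.0 [627.3  52.   28.7]
top [327. 300.] 124 70.1 [ 419.4 -254.9   24.9]
side [304. 199.] 11 99.4 [646.4  39.5  11.5]
side [256. 260.] 312 70.1 [ 471.1 -174.3   28.8]
side [246. 282.] 388 69.9 [ 423.  -247.6   30.6]
```

```bash
python3 -m inch '[[0,0,0,0,0,1,0],[0,0,0,0,0,1,0],[0,0,0,0,0,1,0],[0,0,0,0,0,1,0],[0,0,0,0,0,1,0],[0,0,0,0,0,0.34,0],[0,0,0,0,0,0,0]]'
python3 -m inch '[[0,0,0,0,0,0,1],[0,0,0,0,0,0,1],[0,0,0,0,0,0,1],[0,0,0,0,0,0,1],[0,0,0,0,0,0,1],[0,0,0,0,0,0,1],[0,0,0,0,0,0,1],[0,0,0,0,0,0,1]]' 40
python3 -m inch '[[0,0,0,0,0,-0.2,1],[0,0,0,0,0,-0.4,1],[0,0,0,0,0,-0.6,1],[0,0,0,0,0,-1,1],[0,0,0,0,0,-1,1],[0,0,0,0,0,-0.6,1],[0,0,0,0,0,0,1],[0,0,0,0,0,0,1]]'
```

```text
clock: 28.28
eef_pos: [471.0, -171.7, 57.0]
tcp_rot: [-3.137, 0.001, 0.945]
contact_force: [-0.6, -0.9, 0.0]
opening: 1.0
grasp_force: 0.0
clock: 28.95
eef_pos: [473.0, -173.2, 60.6]
tcp_rot: [3.139, -0.001, 0.944]
contact_force: [-2.1, 2.0, 8.8]
opening: 0.653
grasp_force: 41.7
clock: 29.62
eef_pos: [472.8, -173.3, 155.4]
tcp_rot: [3.139, -0.001, 0.944]
contact_force: [0.6, 0.7, -2.0]
opening: 0.656
grasp_force: 42.8
```

```bash
python3 -m inch '[[0,0,0,-0.544,0.735,0,1],[0,0,0,-0.544,0.735,0,1],[0,0,0,-0.544,0.735,0,1],[0,0,0,-0.544,0.735,0,1],[0,0,0,-0.544,0.735,0,1],[0,0,0,-0.544,0.735,0,1],[0,0,0,-0.544,0.735,0,1],[0,0,0,-0.544,0.735,0,1]]'
python3 -m inch '[[0,0,0,-0.544,0.735,0,1],[0,0,0,0,0,0.3,1],[0,0,0,0,0,0.6,1],[0,0,0,0,0,0.8,1],[0,0,0,0,0,0.8,1],[0,0,0,0,0,0.6,1],[0,0,0,0,0,0.4,1],[0,0,0,0,0,0,1]]'
python3 -m inch '[[0,0,0,0,0,0.06,1],[0,0,0,0,0,0.06,1],[0,0,0,0,0,0,1]]'
```

```text
clock: 30.28
eef_pos: [526.8, -348.0, 152.4]
tcp_rot: [-3.139, 0.0, 0.944]
contact_force: [-0.2, -0.1, -1.4]
opening: 0.659
grasp_force: 42.9
clock: 30.95
eef_pos: [532.3, -367.6, 63.2]
tcp_rot: [-3.136, 0.0, 0.944]
contact_force: [-0.5, -0.2, -1.8]
opening: 0.657
grasp_force: 42.9
clock: 31.2
eef_pos: [534.7, -369.3, 64.2]
tcp_rot: [3.14, -0.0, 0.944]
contact_force: [0.2, 0.1, -0.8]
opening: 0.659
grasp_force: 43.0
```

```bash
python3 -m inch '[[0,0,0,0,0,0.05,1],[0,0,0,0,0,0.05,1],[0,0,0,0,0,0,1]]'
python3 -m inch '[[0,0,0,0,0,0.04,1],[0,0,0,0,0,0,1]]'
python3 -m inch '[[0,0,0,0,0,0.04,1],[0,0,0,0,0,0,1]]'
```

```text
clock: 31.45
eef_pos: [534.4, -369.2, 61.4]
tcp_rot: [3.141, -0.0, 0.944]
contact_force: [-0.6, -0.5, -0.9]
opening: 0.66
grasp_force: 43.0
clock: 31.62
eef_pos: [534.4, -369.3, 60.8]
tcp_rot: [3.141, 0.0, 0.944]
contact_force: [-1.4, 0.3, 3.9]
opening: 0.657
grasp_force: 43.3
clock: 31.78
eef_pos: [534.4, -369.3, 60.7]
tcp_rot: [3.141, 0.0, 0.944]
contact_force: [-3.8, 2.3, 12.7]
opening: 0.653
grasp_force: 44.0
```

```bash
python3 -m inch '[[0,0,0,0,0,-0.05,1],[0,0,0,0,0,0,0],[0,0,0,0,0,0,0],[0,0,0,0,0,0,0],[0,0,0,0,0,0,0],[0,0,0,0,0,0,0]]'
python3 -m inch '[[0,0,0,0,0,-0.5,0],[0,0,0,0,0,-1,0],[0,0,0,0,0,-1,0],[0,0,0,0,0,-1,0],[0,0,0,0,0,-1,0],[0,0,0,0,0,-0.7,0],[0,0,0,0,0,0,0]]'
python3 -m inch '[[0,0,0,0.197,-0.926,0,0],[0,0,0,0.197,-0.926,0,0],[0,0,0,0.197,-0.926,0,0],[0,0,0,0.197,-0.926,0,0],[0,0,0,0.197,-0.926,0,0],[0,0,0,0.197,-0.926,0,0],[0,0,0,0.197,-0.926,0,0],[0,0,0,0,0,0,0]]'
python3 - <<'E'
from h import *
for n in("top","side"):
    f=grab_frame(n); P=cloud(f)
    for b,c,s in blobs(masks(f)["yel"],30):
        q=P[b]; t=q[(q[:,2]>55)&(q[:,2]<125)]
        if len(t)>10: z=np.median(t[:,2]);t=t[abs(t[:,2]-z)<6];print(n,c.round(),len(t),z.round(1),np.round(circ(t[:,:2]),1))
E
```

```text
clock: 32.28
eef_pos: [534.2, -369.1, 60.1]
tcp_rot: [-3.141, 0.0, 0.944]
contact_force: [0.5, 0.3, 0.9]
opening: 1.0
grasp_force: 0.0
clock: 32.87
eef_pos: [536.2, -370.5, 195.8]
tcp_rot: [3.134, -0.0, 0.944]
contact_force: [0.1, -0.0, 0.8]
opening: 1.001
grasp_force: 0.0
clock: 33.53
eef_pos: [419.7, -243.1, 189.8]
tcp_rot: [-3.137, 0.0, 0.944]
contact_force: [1.3, -0.2, -1.5]
opening: 1.0
grasp_force: 0.0
top [193. 209.] 450 102.9 [627.1  52.1  28.9]
top [372. 251.] 418 70.5 [ 533.6 -367.9   27.8]
side [297. 196.] 171 103.3 [623.4  51.   32.7]
side [231. 292.] 407 70.0 [ 380.7 -267.1   29.7]
side [320. 303.] 425 70.2 [ 532.7 -370.3   29.3]
```

Jar C was knocked aside to (381,-267), still upright with its top at z 70. Following it.

```bash
python3 -m inch '[[0,0,0,-0.42,-0.217,0,0],[0,0,0,-0.42,-0.217,0,0],[0,0,0,-0.42,-0.217,0,0],[0,0,0,-0.42,-0.217,0,0],[0,0,0,0,0,0,0],[0,0,0,0,0,0,0]]'
python3 - <<'E'
from h import *
for n in("top","side"):
    f=grab_frame(n); P=cloud(f)
    for b,c,s in blobs(masks(f)["yel"],30):
        q=P[b]; t=q[(q[:,2]>55)&(q[:,2]<125)]
        if len(t)>10: z=np.median(t[:,2]);t=t[abs(t[:,2]-z)<6];print(n,c.round(),len(t),z.round(1),np.round(circ(t[:,:2]),1))
E
```

```text
clock: 34.13
eef_pos: [380.3, -268.2, 190.3]
tcp_rot: [-3.142, -0.0, 0.942]
contact_force: [-0.1, -0.1, -0.0]
opening: 1.002
grasp_force: 0.0
top [193. 209.] 450 103.1 [627.2  52.3  28.9]
top [372. 251.] 413 70.5 [ 533.7 -368.1   28. ]
side [295. 195.] 216 103.3 [622.3  53.9  34.4]
side [231. 292.] 396 69.9 [ 379.9 -267.2   29.3]
side [320. 303.] 426 69.9 [ 534.5 -370.    30.1]
```

```bash
python3 -m inch '[[0,0,0,0,0,1,0],[0,0,0,0,0,1,0],[0,0,0,0,0,1,0],[0,0,0,0,0,1,0],[0,0,0,0,0,1,0],[0,0,0,0,0,0.28,0],[0,0,0,0,0,0,0]]'
python3 -m inch '[[0,0,0,0,0,0,1],[0,0,0,0,0,0,1],[0,0,0,0,0,0,1],[0,0,0,0,0,0,1],[0,0,0,0,0,0,1],[0,0,0,0,0,0,1],[0,0,0,0,0,0,1],[0,0,0,0,0,0,1]]' 40
python3 -m inch '[[0,0,0,0,0,-0.2,1],[0,0,0,0,0,-0.4,1],[0,0,0,0,0,-0.6,1],[0,0,0,0,0,-1,1],[0,0,0,0,0,-1,1],[0,0,0,0,0,-0.6,1],[0,0,0,0,0,0,1],[0,0,0,0,0,0,1]]'
```

```text
clock: 34.82
eef_pos: [380.3, -266.6, 56.8]
tcp_rot: [-3.138, 0.0, 0.944]
contact_force: [-1.0, 0.4, 1.0]
opening: 1.004
grasp_force: 0.0
clock: 35.48
eef_pos: [381.9, -267.9, 60.1]
tcp_rot: [3.139, -0.0, 0.944]
contact_force: [-0.7, 1.0, 7.1]
opening: 0.648
grasp_force: 40.8
clock: 36.15
eef_pos: [381.7, -267.9, 155.0]
tcp_rot: [3.138, -0.0, 0.944]
contact_force: [0.1, 0.1, -1.2]
opening: 0.646
grasp_force: 42.7
```

```bash
python3 -m inch '[[0,0,0,-0.373,0.82,0,1],[0,0,0,-0.373,0.82,0,1],[0,0,0,-0.373,0.82,0,1],[0,0,0,-0.373,0.82,0,1],[0,0,0,-0.373,0.82,0,1],[0,0,0,-0.373,0.82,0,1],[0,0,0,-0.373,0.82,0,1],[0,0,0,0,0,0,1]]'
python3 -m inch '[[0,0,0,0,0,0.3,1],[0,0,0,0,0,0.6,1],[0,0,0,0,0,0.8,1],[0,0,0,0,0,0.8,1],[0,0,0,0,0,0.6,1],[0,0,0,0,0,0.4,1],[0,0,0,0,0,0.06,1],[0,0,0,0,0,0,1]]'
python3 -m inch '[[0,0,0,0,0,0.05,1],[0,0,0,0,0,0.05,1],[0,0,0,0,0,0,1]]'
```

```text
clock: 36.82
eef_pos: [460.6, -407.4, 152.5]
tcp_rot: [3.14, 0.001, 0.943]
contact_force: [-0.0, -0.1, -1.1]
opening: 0.644
grasp_force: 42.7
clock: 37.48
eef_pos: [458.2, -403.5, 63.5]
tcp_rot: [-3.139, -0.0, 0.944]
contact_force: [0.5, -0.4, -1.1]
opening: 0.643
grasp_force: 42.7
clock: 37.73
eef_pos: [459.3, -404.7, 62.5]
tcp_rot: [3.14, 0.0, 0.944]
contact_force: [-0.3, -0.0, 0.1]
opening: 0.644
grasp_force: 42.7
```

```bash
python3 -m inch '[[0,0,0,0,0,0.05,1],[0,0,0,0,0,0.03,1],[0,0,0,0,0,0,1]]'
python3 -m inch '[[0,0,0,0,0,0.04,1],[0,0,0,0,0,0,1]]'
```

```text
clock: 37.98
eef_pos: [459.2, -404.7, 60.2]
tcp_rot: [3.141, 0.0, 0.944]
contact_force: [0.8, 1.4, 0.8]
opening: 0.647
grasp_force: 42.9
clock: 38.15
eef_pos: [459.3, -404.7, 60.1]
tcp_rot: [3.141, 0.0, 0.944]
contact_force: [-2.5, 2.9, 12.4]
opening: 0.649
grasp_force: 44.2
```

```bash
python3 -m inch '[[0,0,0,0,0,-0.05,1],[0,0,0,0,0,0,0],[0,0,0,0,0,0,0],[0,0,0,0,0,0,0],[0,0,0,0,0,0,0],[0,0,0,0,0,0,0]]'
python3 -m inch '[[0,0,0,0,0,-0.5,0],[0,0,0,0,0,-1,0],[0,0,0,0,0,-1,0],[0,0,0,0,0,-1,0],[0,0,0,0,0,-1,0],[0,0,0,0,0,-0.7,0],[0,0,0,0,0,0,0]]'
python3 -m inch '[[0,0,0,0.582,-0.778,0,0],[0,0,0,0.582,-0.778,0,0],[0,0,0,0.582,-0.778,0,0],[0,0,0,0.582,-0.778,0,0],[0,0,0,0.582,-0.778,0,0],[0,0,0,0.582,-0.778,0,0],[0,0,0,0.582,-0.778,0,0],[0,0,0,0.582,-0.778,0,0]]'
python3 -m inch '[[0,0,0,0.582,-0.778,0,0],[0,0,0,0.582,-0.778,0,0],[0,0,0,0.582,-0.778,0,0],[0,0,0,0,0,0,0],[0,0,0,0,0,0,0]]'
python3 - <<'E'
from h import *
for n in("top","side"):
    f=grab_frame(n); P=cloud(f);cv2.imwrite(f"pics/{n}9.png",f["pixels"][:,:,::-1])
    for k in("yel","red"):
     for b,c,s in blobs(masks(f)[k],30):
        q=P[b]; t=q[(q[:,2]>55)&(q[:,2]<125)]
        if len(t)>10: z=np.percentile(t[:,2],90 if k=="red" else 50);t=t[abs(t[:,2]-z)<6];p=circ(t[:,:2]);print(n,k,c.round(),len(t),z.round(1),np.round(p,1))
        if k=="yel" and len(t)>10:
            d=np.array(p[:2])-(530,-371.6);a=np.radians(25.6);print("   sheet frame",(d@[np.cos(a),np.sin(a)]).round(1),(d@[-np.sin(a),np.cos(a)]).round(1))
E
```

```text
clock: 38.65
eef_pos: [458.9, -404.4, 59.9]
tcp_rot: [-3.141, -0.0, 0.944]
contact_force: [0.4, -0.3, 0.0]
opening: 1.003
grasp_force: 0.0
clock: 39.23
eef_pos: [460.7, -406.0, 195.3]
tcp_rot: [3.135, 0.001, 0.944]
contact_force: [0.1, 0.3, -0.0]
opening: 1.001
grasp_force: 0.0
clock: 39.9
eef_pos: [400.4, -217.8, 190.1]
tcp_rot: [-3.141, 0.0, 0.944]
contact_force: [0.4, -0.1, -0.1]
opening: 1.001
grasp_force: 0.0
clock: 40.32
eef_pos: [379.2, -148.6, 190.3]
tcp_rot: [3.141, 0.0, 0.946]
contact_force: [0.4, 0.8, 0.3]
opening: 0.998
grasp_force: 0.0
top yel [193. 209.] 458 103.0 [627.   52.1  29.1]
   sheet frame 270.5 340.2
top yel [372. 251.] 407 70.2 [ 533.7 -367.9   27.8]
   sheet frame 4.9 1.7
top yel [387. 282.] 414 70.4 [ 461.2 -403.    28.3]
   sheet frame -75.6 1.4
top red [268. 208.] 107 88.2 [ 658.2 -113.3   47.9]
top red [259. 202.] 10 104.0 [ 646.6 -114.7   18.4]
side yel [295. 195.] 217 103.3 [630.5  50.5  34.3]
   sheet frame 273.0 337.2
side yel [320. 303.] 421 70.1 [ 533.3 -369.4   30.9]
   sheet frame 3.9 0.6
side yel [294. 322.] 485 70.1 [ 460.1 -403.5   30.8]
   sheet frame -76.8 1.4
side red [324. 236.] 58 106.6 [ 655.9 -121.5   21.3]
```

View pics/top9.png

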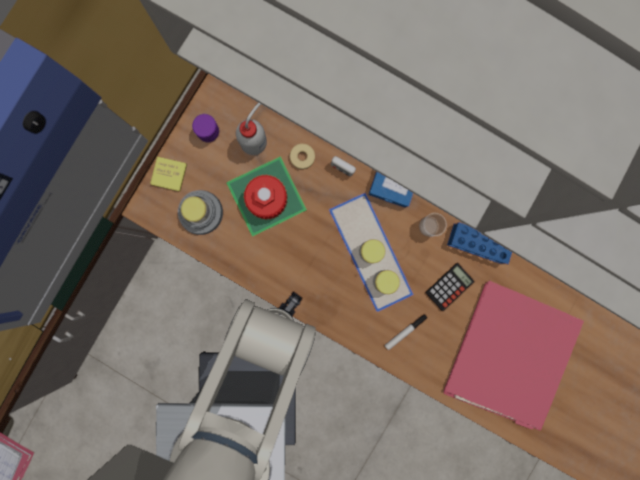

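View pics/side9.png

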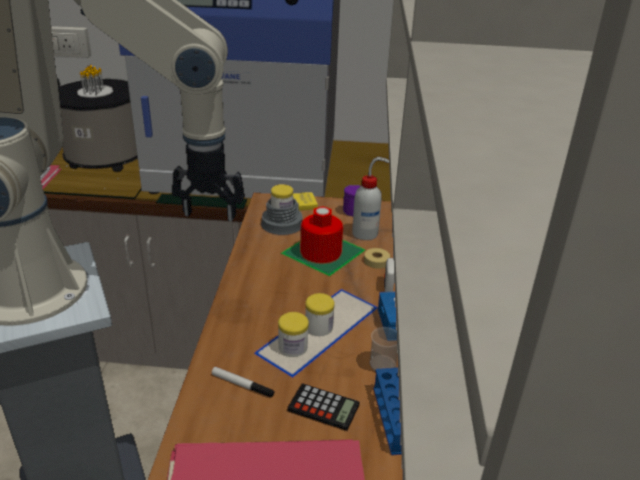

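The cap stands on the mat at top (265,197). The full jar is in the well at (193,209). Jars B and C are on the sheet at (372,251) and (387,282), and the arm is clear. Nothing else has moved and there is no fourth jar in either view.

```bash
python3 -c "
from rig import r;print(r.sign_off())"
```

```text
the job is handed in; nothing more can be done
None
```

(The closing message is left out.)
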